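# Lock a sample vial into a photometer holder

## Task

Stand the small glass vial in the round well of the grey sample holder. Then set the grey retaining cap over it, down flat on the holder with its two feet in the gaps between the hooked lugs, and turn it about a quarter turn so that the feet lie under the lugs. Let go and leave it locked.

Things in the scene. Friction and masses are not known exactly. Their poses are not given: they have to be found in the camera images.
- vial_center (a point): Upright glass vial, white screw cap (top 10 mm), 27 mm diameter, 60 mm tall, 0.03 kg: the smallest glass thing on the worktop. The point is its centre, 30 mm above its underside; z is its axis.
- cap_grip (a point): Grey retaining cap, 67 mm tall, 0.09 kg: upside-down cup (48 mm outside, 40 mm inside, 39 mm tall), on it a grip bar 46 long, 12 thick, 28 tall; at the rim two feet in line with the bar, 5 thick, 18 wide, reaching 34 mm from the axis. Point: in the bar on the axis, 58 mm above the underside, 19 mm above the cup's top. x along the bar, y across it (pinch here), z up; a half turn is the same.
- well (a point): Sample holder: fixed round grey-painted block, 96 mm diameter, 34 mm tall, with a well 34 mm in diameter and 28 mm deep in its top (a seated vial stands 32 mm proud). The point is the centre of the well's mouth, level with the flat top; z up; two hooked lugs at its +x and -x. Cap goes down with its bar along y, is locked with its bar along x; it turns freely either way, no stop.
- lug (a point): One of the two like hooked steel lugs on the holder, 22 mm wide, 12 mm tall: post 37 to 43 mm from the well's axis, hook reaching inwards to 29 mm, 8 mm free beneath it. The point is on top of the lug at the well's +x, 36 mm from the well's axis; the other is opposite.
Not all that is in view belongs to the job. Leave any red look-alike of the part that bears cap_grip alone.

How it is judged:
On the way, in this order (a step that is already met when the one before it is completed fails the run):
1. the vial stands in the well (horizontal distance between vial_center and well below 0.008 m and z of vial_center in the frame of well below 0.006 m and angle between vial_center's own z axis and vertical below 0.17 rad), for 0.2 s.
2. the cap is down flat on the holder over the vial, with its feet in the gaps (bar more than 45 degrees from the line of the lugs) (horizontal distance between cap_grip and well below 0.012 m and z of cap_grip in the frame of well below 0.062 m and angle between the x axis of cap_grip and the x axis of well, either way round above 0.785 rad), for 0.1 s.
At the end, for the whole second after the job is handed in: The vial stands on the floor of the well (8 mm of its axis, 4 mm in height, 10 degrees); the cap sits flat on the holder over it (within 12 mm of the axis, 4 mm in height, 7 degrees), its bar within 23 degrees of the line through the two lugs, so its feet lie under the hooks (all of step 1 and horizontal distance between cap_grip and well below 0.012 m and z of cap_grip in the frame of well below 0.062 m and angle between cap_grip's own z axis and vertical below 0.12 rad and angle between the x axis of cap_grip and the x axis of well, either way round below 0.4 rad); the robot touches nothing.
It also fails if it takes over 58 s, if anything falls off the work surface, if the arm or the gripper's body presses on something with over 40 N, if the wrist force passes 120 N, or if a joint passes its speed limit or range.

## Robot

A 7-joint arm with a two-finger parallel gripper is mounted at the origin on a cart in front of the work surface, level with it; the furniture and walls round the work are solid. World frame = base frame: x ahead of the robot, y to its left, z up, the work surface at z = 0. Lengths are in m, angles in rad, forces in N, time in s.
With the tool pointing down it reaches from about 0.425 to 0.925 m from the base axis. Payload 6.8 kg.
Tool frame: the origin (TCP) lies on the centre line of the jaws, within the pads' length; the fingertips stand 17 mm ahead of it and the grasp point (between the pads) lies 2 mm behind it; z points along the fingers, x is the direction in which the jaws open and shut, and the axes are right-handed (so a half turn about z gives the same grasp; the last joint's range is limited). The gripper opens to 85 mm and grips with 20 to 120 N. Pads are 22 mm wide; open, the fingers measure 114 mm over their backs; the gripper's body (76 mm by 85 mm) begins 54 mm behind the grasp point. The pads swing forward as they close: fully open they stand 13 mm farther back than shut.
Start: joints at [-1.45, 0.477, 0.022, 1.555, -0.011, 1.109, -0.083], TCP at [0.153, 0.657, 0.248] pointing down, gripper open.
Joint ranges: [-2.96, 2.96], [-0.34, 2.1], [-1.41, 1.46], [0.24, 2.44], [-1.37, 4.51], [0.17, 1.92], [-2.96, 2.96]. Speed limits (rad/s): [2.39, 2.39, 3.14, 3.14, 3.14, 3.14, 3.14].

## Interface

Orientations are given as a unit quaternion [w, x, y, z].
In Python, from station import status, read_camera, camera_model, bot gives the robot as it stands.
- The arm moves only by the tool arm_command, never from a script. Its argument "series" is a list of rows, each a list of 3 entries, a list of its own where there are three numbers: the finger opening in mm, from 0 to 85.4, then the shift along the tool's x, y, z in mm, then the turn about the tool's z in rad. In form: [[gripper, [dx, dy, dz], roll], ...]. A call has 1 to 8 rows; each row is the pose to reach, as a shift and turn from the pose commanded when the call began, along the tool's axes at that moment; what a row does not reach only later rows make up. A row lasts 1/8 s, in which the tool goes at most 62.5 mm and 10.7 degrees, less where a joint would pass 70% of its speed; a pose out of reach is approached as far as the arm can. A call with a gripper value outside its range is refused whole. The fingers move at their own pace and stop on an object; "squeeze" is the grip in N (left out, the last holds). Time passes only in rows, so rows that repeat a pose let the fingers close. It gives the time, the measured TCP pose, the force and the opening at its end, in the units of the state.
- status.get_obs(): the state, without advancing time (a new reading comes with each control period).
- read_camera(name): name is "scene" or "top" or "wrist"; returns the picture (480x640x3 uint8, blue, green, red); there is no depth.
- camera_model(name): a dict with "fov_y" (degrees; the focal length in pixels is half the picture's height over the tangent of half this angle, whatever the lens; pixels are square), "cx", "cy" (the principal point, pixels), "R" (3x3) and "t" (3): a world point X has camera coordinates R X + t. Camera axes: x right, y down, z forward; pixel columns grow to the right and rows downward; lengths in m; the calibration is good to about 2 mm. A picture is of the moment at which its call begins: read the wrist's pose just before it. camera_model takes no time and is no camera call; for the wrist camera it gives the pose at the moment of the call.
- bot.hand_in(): hands the job in, once; it reports no verdict.
The state is a dict: "t": time; "q": joint angles; "joint_vel": joint speeds; "joint_torque": joint torques, N m; "eef_pos": TCP position; "tool_rot": TCP orientation; "contact_force": force on the tool from outside, world axes, zero at the start; "torque": the same for the moment, N m; "gripper_width": opening from 0.0 (shut) to 1.0 (fully open).
Only numpy, scipy, OpenCV 4.12 (cv2) and the standard library are available. Lean on these libraries where they do the work, as an engineer would, in place of code of your own. Each camera call takes 0.05 s, during which the arm holds its last target.

## Working session

There is one attempt and no reset: what is moved stays moved. The work goes in short steps, Python scripts to look and compute and a tool call to move; the robot and the scene stay as the last step left them, time stands still between calls to the robot, and variables do not carry over. Pictures are saved under pics/ and viewed, and the job is handed in when it is done.

Besides the shell and the picture viewer there is one more tool, called by a JSON object that holds its "op" and its "data". arm_command: Moves the arm, as the interface text tells. Its arguments: {"type":"object","properties":{"series":{"type":"array"},"squeeze":{"type":"number"}},"required":["series"]}

```bash
mkdir -p pics; ls
cat > h.py <<'E'
import numpy as np, cv2
from station import status, read_camera, camera_model, bot
E
python3 - <<'E'
from h import *
for n in ("scene","top","wrist"):
    m=camera_model(n); im=read_camera(n); cv2.imwrite(f"pics/{n}0.png",im)
    print(n,{k:np.round(v,4).tolist() if not isinstance(v,str) else v for k,v in m.items()})
print(status.get_obs())
E
```

```text
pics
scene {'fov_y': 50.4046, 'cx': 317.2387, 'cy': 241.6439, 'R': [[0.8501, -0.5264, -0.0161], [-0.2589, -0.3911, -0.8832], [0.4586, 0.755, -0.4688]], 't': [-0.4515, 0.2768, 0.7525]}
top {'fov_y': 53.4833, 'cx': 311.6869, 'cy': 237.136, 'R': [[0.0104, -0.9998, 0.0148], [-0.9856, -0.0127, -0.1684], [0.1685, -0.0128, -0.9856]], 't': [0.1266, 0.6165, 1.0712]}
wrist {'fov_y': 58.4452, 'cx': 321.1456, 'cy': 236.9836, 'R': [[0.2255, 0.9742, -0.0014], [0.9232, -0.2132, 0.3197], [0.3112, -0.0734, -0.9475]], 't': [-0.6745, -0.0423, 0.3798]}
{'t': 0.15, 'q': array([-1.45008239,  0.47765065,  0.0223399 ,  1.55621693, -0.01147949,
        1.10929958, -0.08309402]), 'joint_vel': array([-0.0008164 , -0.00202826, -0.00028076, -0.00167774, -0.00241247,
       -0.00050802,  0.00178187]), 'joint_torque': array([ 2.77345214e-03, -5.96922719e+01,  1.61009755e+00, -2.81490541e+01,
        1.26634230e-02,  6.51514769e-03,  1.79802038e-05]), 'eef_pos': array([0.1530127 , 0.65698305, 0.24752494]), 'tool_rot': array([ 4.94266196e-04,  7.83193435e-01,  6.21777710e-01, -5.27886221e-04]), 'contact_force': array([ 0.08655208, -0.54461092, -0.14485408]), 'torque': array([-0.01549472,  0.00602933,  0.01917952]), 'gripper_width': 1.0014860022317293}
```

View pics/scene0.png

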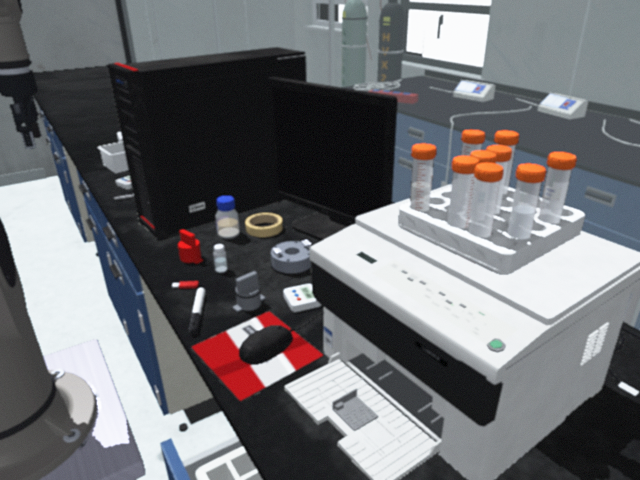

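View pics/top0.png

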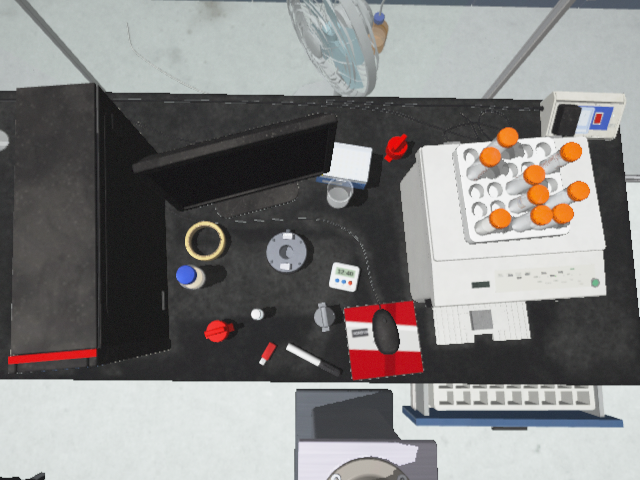

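View pics/wrist0.png

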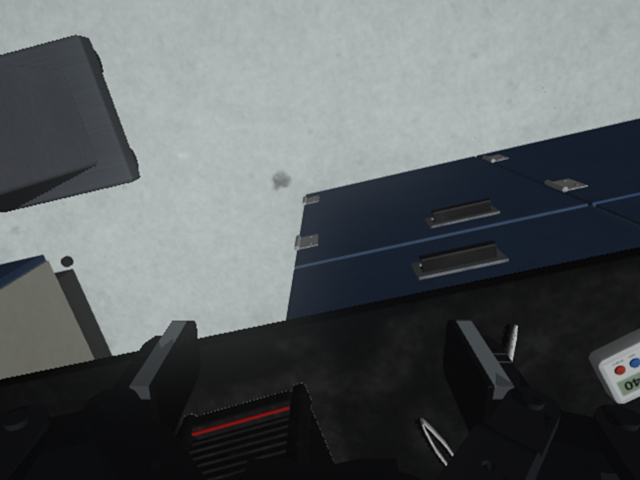

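Overview: vial at top-view (257,314), grey cap (324,317), holder (287,251), red look-alikes at (218,330) and (397,147). I'll zoom in next.

Run:
```python
from h import *
t=cv2.imread("pics/top0.png"); s=cv2.imread("pics/scene0.png")
cv2.imwrite("pics/topz.png",cv2.resize(t[215:345,230:360],None,fx=4.6,fy=4.6,interpolation=cv2.INTER_CUBIC))
cv2.imwrite("pics/scz.png",cv2.resize(s[225:325,190:330],None,fx=5.5,fy=5.5,interpolation=cv2.INTER_CUBIC))
```

```text
(no output)
```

View pics/topz.png

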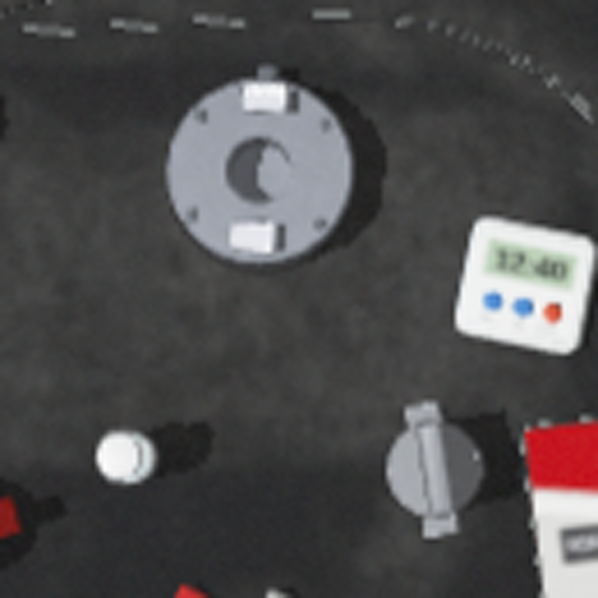

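View pics/scz.png

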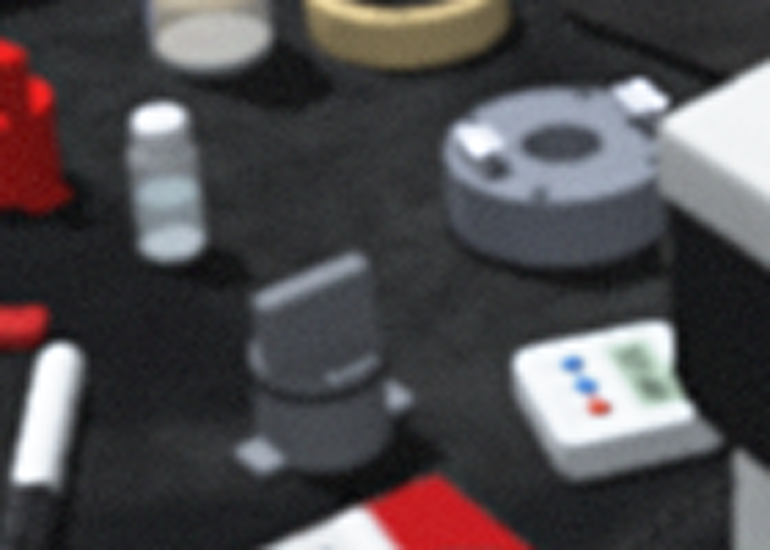

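```bash
cat >> h.py <<'E'
def ray(m,u,v):
    R=np.array(m["R"]);t=np.array(m["t"]);f=240/np.tan(np.radians(m["fov_y"])/2)
    return -R.T@t, R.T@np.array([(u-m["cx"])/f,(v-m["cy"])/f,1])
def hit(m,u,v,z):
    C,d=ray(m,u,v); return C+d*(z-C[2])/d[2]
def proj(m,X):
    p=np.array(m["R"])@np.array(X)+np.array(m["t"]);f=240/np.tan(np.radians(m["fov_y"])/2)
    return np.array([m["cx"]+f*p[0]/p[2],m["cy"]+f*p[1]/p[2]])
E
python3 - <<'E'
from h import *
m=camera_model("top");s=camera_model("scene")
T=lambda a,b,z:hit(m,a/4.6+230-.4,b/4.6+215-.4,z)
S=lambda a,b,z:hit(s,a/5.5+190-.4,b/5.5+225-.4,z)
for n,X in dict(vial=T(122,457,.06),bar=T(431,460,.067),f1=T(423,411,.005),f2=T(440,526,.005),L1=T(264,97,.046),L2=T(254,236,.046),well=T(258,170,.034),hl=T(167,170,.034),hr=T(352,170,.034),
 vialS=S(159,117,.06),f1S=S(398,399,.005),f2S=S(259,456,.005),bar1S=S(255,297,.067),bar2S=S(362,262,.067),wellS=S(562,143,.034),L1S=S(640,97,.046),L2S=S(478,140,.046)).items(): print(n,X.round(4))
print(ray(m,0,0)[0],ray(s,0,0)[0])
E
```

```text
vial [0.4349 0.2582 0.06  ]
bar [0.435  0.1059 0.067 ]
f1 [0.4607 0.1078 0.005 ]
f2 [0.4019 0.0986 0.005 ]
L1 [0.6186 0.1922 0.046 ]
L2 [0.5468 0.1959 0.046 ]
well [0.5824 0.195  0.034 ]
hl [0.5818 0.242  0.034 ]
hr [0.583  0.1464 0.034 ]
vialS [0.4374 0.2588 0.06  ]
f1S [0.4617 0.1016 0.005 ]
f2S [0.4036 0.0963 0.005 ]
bar1S [0.4106 0.1018 0.067 ]
bar2S [0.4524 0.1025 0.067 ]
wellS [0.5837 0.1928 0.034 ]
L1S [0.6196 0.1901 0.046 ]
L2S [0.5464 0.1944 0.046 ]
[0.4258347  0.14813278 1.15771406] [ 0.11042585 -0.69755005  0.58992772]
```

Run:
```python
from h import *
m=camera_model("top");s=camera_model("scene")
for u,v in [(168,350),(98,356),(97,85),(10,360)]:
    print(u,v,[hit(m,u,v,z).round(3).tolist() for z in (0,.25,.4)])
# tower corner in scene: bottom (150,235), top-front corners (113,68),(300,52)
for u,v in [(150,235),(180,228),(265,205)]: print(hit(s,u,v,0).round(3))
from scipy.spatial.transform import Rotation as R
o=status.get_obs()
c=hit(s,150,235,0)
for z in (.2,.3,.35,.4,.45,.5): print(z,proj(s,[c[0],c[1],z]).round())
```

```text
168 350 [[0.349, 0.469, 0.0], [0.366, 0.4, 0.25], [0.376, 0.358, 0.4]]
98 356 [[0.334, 0.632, 0.0], [0.354, 0.528, 0.25], [0.366, 0.465, 0.4]]
97 85 [[1.016, 0.693, 0.0], [0.889, 0.576, 0.25], [0.812, 0.505, 0.4]]
10 360 [[0.323, 0.836, 0.0], [0.345, 0.688, 0.25], [0.358, 0.598, 0.4]]
[0.349 0.52  0.   ]
[0.427 0.516 0.   ]
[0.68  0.526 0.   ]
0.2 [136. 160.]
0.3 [128. 118.]
0.35 [123.  96.]
0.4 [119.  73.]
0.45 [114.  48.]
0.5 [110.  23.]
```

{"op": "arm_command", "data": {"series": [[85,[-47,28,0],0],[85,[-93,56,0],0],[85,[-140,84,0],0],[85,[-186,112,0],0],[85,[-215,152,0],0],[85,[-245,193,0],0],[85,[-274,233,0],0],[60,[-303,273,0],0]]}}

```text
t: 1.15
eef_pos: [0.351, 0.299, 0.2483]
tool_rot: [-0.0, 0.783, 0.622, 0.0]
contact_force: [0.4, 0.5, 0.5]
gripper_width: 0.814
```

{"op": "arm_command", "data": {"series": [[50,[-13,29,0],-0.09],[50,[-26,57,0],-0.18],[50,[-26,57,0],-0.18]]}}

```text
t: 1.52
eef_pos: [0.4014, 0.2603, 0.2482]
tool_rot: [0.0, 0.726, 0.688, -0.0]
contact_force: [-0.3, -0.2, 0.6]
gripper_width: 0.588
```

Run:
```python
from h import *
o=status.get_obs();print(o["t"],o["eef_pos"],o["tool_rot"],o["q"].round(2))
np.save("w1.npy",camera_model("wrist"),allow_pickle=True)
cv2.imwrite("pics/w1.png",read_camera("wrist"))
m=camera_model("wrist")
for X in ([.436,.2585,.06],[.433,.103,.067],[.583,.194,.034]): print(proj(m,X))
m=camera_model("top"); print(hit(m,218,330,.06))
```

```text
1.525 [0.40136963 0.26025156 0.2482457 ] [ 3.38862504e-04  7.25615848e-01  6.88099937e-01 -5.70967912e-05] [-0.92  0.15  0.24  2.02 -0.04  0.97  0.86]
[319.26584357 252.25505001]
[116.76567804 261.38580403]
[259.52350802 390.67583874]
[0.39822746 0.34305218 0.06      ]
```

View pics/w1.png

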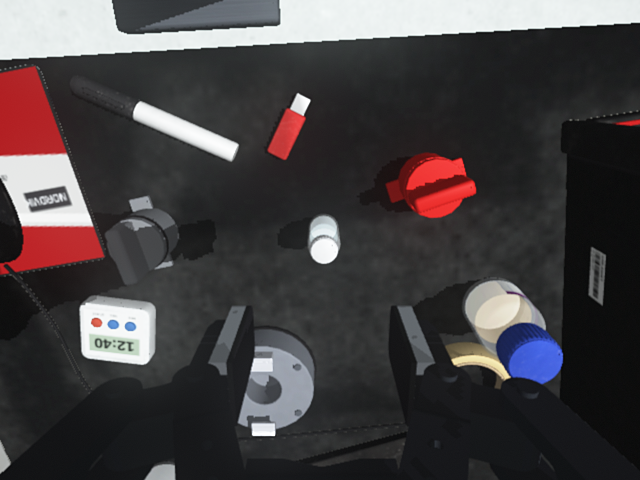

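Run:
```python
from h import *
w=cv2.imread("pics/w1.png")
a=cv2.resize(w[185:295,85:195],None,fx=5,fy=5,interpolation=cv2.INTER_CUBIC)
b=cv2.resize(w[320:445,225:330],None,fx=4.4,fy=4.4,interpolation=cv2.INTER_CUBIC)
c=np.zeros((550,a.shape[1]+b.shape[1]-250*0,3),np.uint8)
c=np.hstack([a,b[:550]]) if b.shape[0]>=550 else None
print(a.shape,b.shape); cv2.imwrite("pics/w1z.png",cv2.resize(c,None,fx=.78,fy=.78) if c.shape[1]>800 else c)
cv2.imwrite("pics/w1a.png",a);cv2.imwrite("pics/w1b.png",b)
m=np.load("w1.npy",allow_pickle=True).item()
print(hit(m,324,249,.06))
```

```text
(550, 550, 3) (550, 462, 3)
[0.4348813  0.26097007 0.06      ]
```

View pics/w1a.png

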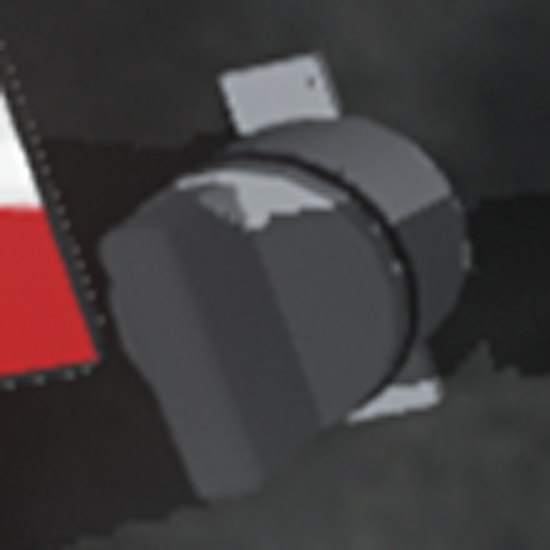

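View pics/w1b.png

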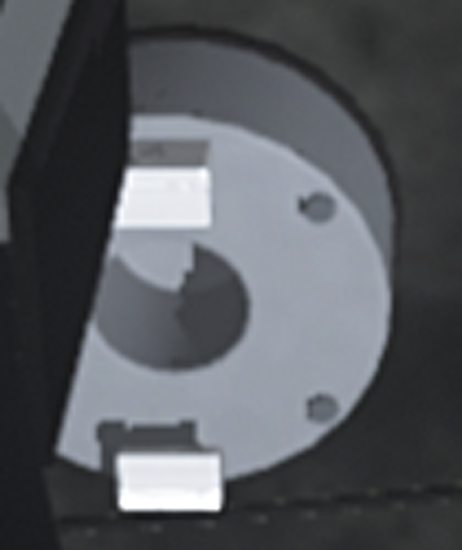

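Run:
```python
from h import *
m=np.load("w1.npy",allow_pickle=True).item()
A=lambda a,b,z:hit(m,a/5+85-.4,b/5+185-.4,z)
B=lambda a,b,z:hit(m,a/4.4+225-.4,b/4.4+320-.4,z)
for n,X in dict(b1=A(140,232,.067),b2=A(233,488,.067),bl1=A(120,300,.067),bl2=A(205,497,.067),br1=A(178,235,.067),br2=A(262,475,.067),f1=A(278,90,.005),well=B(172,310,.034),Lf=B(170,481,.046),Lf_r=B(222,481,.046),Ln_r=B(211,198,.046)).items(): print(n,X.round(4))
for p,q in (((140,232),(233,488)),((120,300),(205,497)),((178,235),(262,475))):
    d=A(*q,.067)-A(*p,.067); print(np.arctan2(d[1],d[0]))
d=B(222,481,.046)-B(211,198,.046);print(np.arctan2(d[1],d[0]),np.linalg.norm(d))
```

```text
b1 [0.4098 0.1034 0.067 ]
b2 [0.4521 0.1093 0.067 ]
bl1 [0.4203 0.0982 0.067 ]
bl2 [0.4534 0.1046 0.067 ]
br1 [0.4105 0.109  0.067 ]
br2 [0.4502 0.1142 0.067 ]
f1 [0.4033 0.1005 0.005 ]
well [0.584  0.1964 0.034 ]
Lf [0.6187 0.1942 0.046 ]
Lf_r [0.6193 0.2054 0.046 ]
Ln_r [0.5478 0.2094 0.046 ]
0.1363240777620319
0.1912399028534555
0.12943198560842917
-0.05482402694235034 0.07157452144477006
```

{"op": "arm_command", "data": {"series": [[46,[1,34,40],0],[46,[1,34,90],0],[46,[1,34,140],0],[46,[1,34,170],0],[46,[1,34,190],0],[46,[1,34,198],0],[46,[1,34,198],0]], "squeeze": 30}}

```text
t: 2.45
eef_pos: [0.4333, 0.262, 0.0502]
tool_rot: [-0.0, 0.724, 0.69, -0.0]
contact_force: [-0.8, -0.2, 0.1]
gripper_width: 0.538
```

Run:
```python
from h import *
cv2.imwrite("pics/w2.png",read_camera("wrist"))
print(status.get_obs()["eef_pos"])
```

```text
[0.43380399 0.26210456 0.05075267]
```

View pics/w2.png

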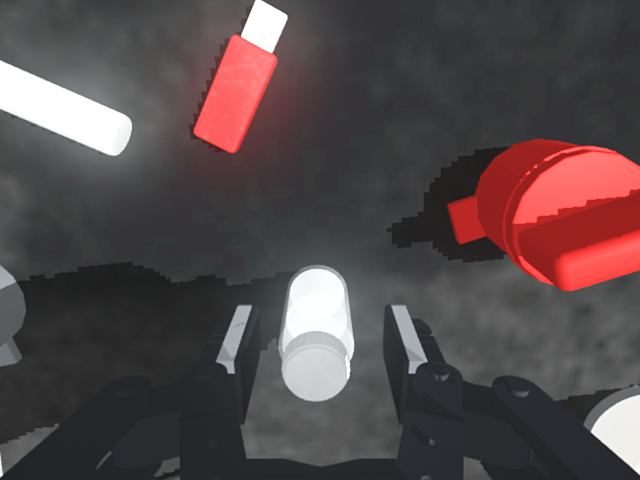

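Run:
```python
from h import *
m=camera_model("wrist");o=status.get_obs()
print(hit(m,315.5,366,.06),proj(m,o["eef_pos"]),proj(m,o["eef_pos"]+[0,0,.01]),o["eef_pos"])
```

```text
[0.43374314 0.26064409 0.06      ] [320.15323175 349.39871161] [320.10907622 367.42024199] [0.43380399 0.26210456 0.05075267]
```

{"op": "arm_command", "data": {"series": [[20,[0,0,1],0],[20,[0,0,1],0],[20,[0,0,1],0],[20,[0,0,1],0],[20,[0,0,1],0]], "squeeze": 30}}

```text
t: 3.12
eef_pos: [0.4345, 0.2619, 0.0502]
tool_rot: [-0.0, 0.724, 0.69, 0.001]
contact_force: [-0.8, 0.0, 7.6]
gripper_width: 0.298
```

{"op": "arm_command", "data": {"series": [[20,[0,0,-30],0],[20,[0,0,-70],0],[20,[0,0,-100],0],[20,[0,0,-100],0]]}}

```text
t: 3.62
eef_pos: [0.4351, 0.2624, 0.1515]
tool_rot: [0.0, 0.724, 0.69, 0.003]
contact_force: [-0.7, -0.3, -0.9]
gripper_width: 0.296
```

Run:
```python
from h import *
m=camera_model("wrist");o=status.get_obs();print(o["eef_pos"],o["contact_force"],o["gripper_width"],o["tool_rot"])
cv2.imwrite("pics/w3.png",read_camera("wrist"))
cv2.imwrite("pics/s3.png",read_camera("scene")[120:330,150:430])
for z in (.01,-.05): print(proj(m,o["eef_pos"]+[0,0,z]))
```

```text
[0.43511813 0.26241027 0.15154678] [-0.6767209  -0.27009801 -0.93394585] 0.2960256208485015 [3.89451739e-05 7.24184474e-01 6.89601686e-01 2.52199595e-03]
[320.33572053 367.52133079]
[320.06752437 285.62621854]
```

View pics/w3.png

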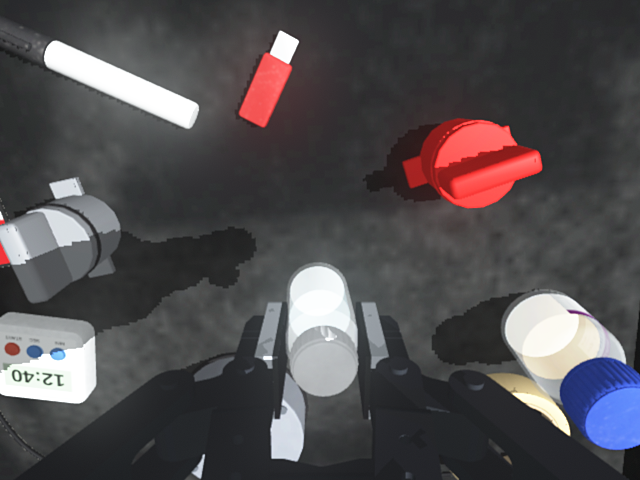

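View pics/s3.png

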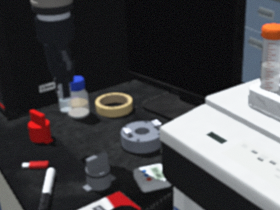

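{"op": "arm_command", "data": {"series": [[20,[-15,38,0],0],[20,[-30,76,0],0],[20,[-45,114,0],0],[20,[-60,152,0],0],[20,[-60,152,0],0],[20,[-60,152,0],0]]}}

```text
t: 4.47
eef_pos: [0.5814, 0.1942, 0.1477]
tool_rot: [-0.001, 0.724, 0.69, -0.001]
contact_force: [-0.8, 0.5, -0.6]
gripper_width: 0.293
```

Run:
```python
from h import *
m=camera_model("wrist");o=status.get_obs();print(o["eef_pos"],o["contact_force"],o["gripper_width"],o["tool_rot"])
np.save("w4.npy",m,allow_pickle=True)
w=read_camera("wrist");cv2.imwrite("pics/w4.png",w)
cv2.imwrite("pics/s4.png",cv2.resize(read_camera("scene")[150:290,200:360],None,fx=4,fy=4))
for X in ([.583,.1945,.034],[.619,.1925,.046],[.547,.1965,.046]): print(proj(m,X))
```

```text
[0.58141778 0.19415917 0.14766359] [-0.77714159  0.50702392 -0.64100271] 0.29316662104446856 [-0.00073101  0.72413522  0.68965623 -0.00139345]
[321.5159892 242.7543019]
[321.0053928  307.17378476]
[322.07739169 186.68209633]
```

View pics/w4.png

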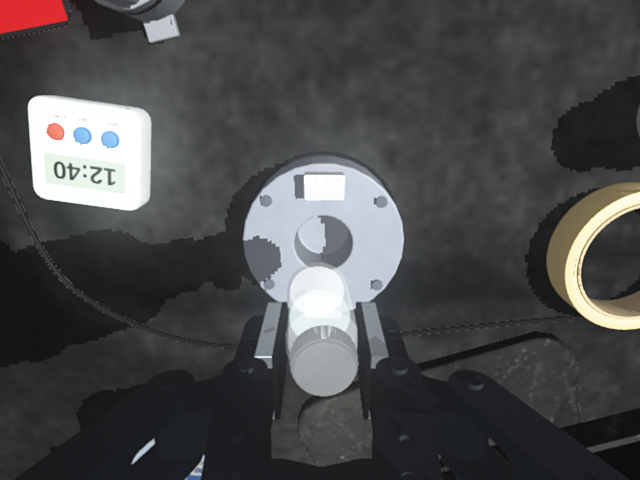

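View pics/s4.png

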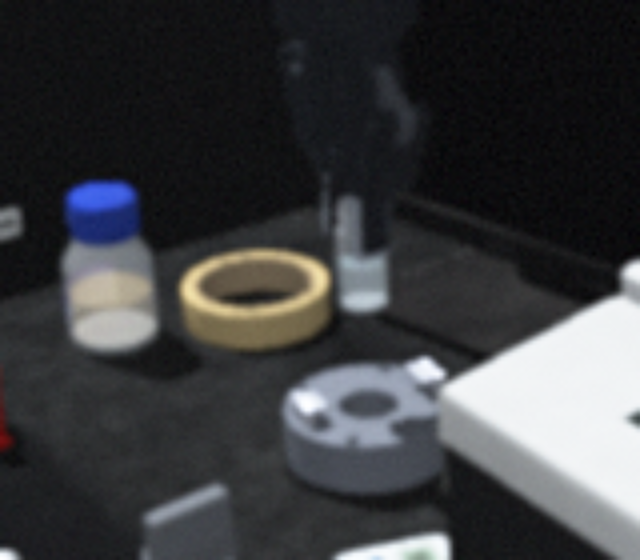

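Run:
```python
from h import *
m=np.load("w4.npy",allow_pickle=True).item()
print(hit(m,322,361,.1575),hit(m,318,288,.0975),hit(m,323,242,.034),hit(m,324,187,.046),status.get_obs()["eef_pos"])
```

```text
[0.57922113 0.19483001 0.1575    ] [0.58227401 0.19295397 0.0975    ] [0.58257088 0.19539591 0.034     ] [0.54722167 0.19752269 0.046     ] [0.58121229 0.19496585 0.14836288]
```

{"op": "arm_command", "data": {"series": [[20,[1.5,1,25],0],[20,[1.5,1,45],0],[20,[1.5,1,58],0],[20,[1.5,1,68],0],[20,[1.5,1,76],0],[20,[1.5,1,80],0],[20,[1.5,1,80],0]]}}

```text
t: 5.45
eef_pos: [0.5839, 0.1956, 0.0692]
tool_rot: [-0.0, 0.724, 0.69, -0.0]
contact_force: [0.5, -0.4, -0.8]
gripper_width: 0.297
```

Run:
```python
from h import *
m=camera_model("wrist");o=status.get_obs();print(o["eef_pos"],o["contact_force"],o["gripper_width"],o["tool_rot"])
w=read_camera("wrist");cv2.imwrite("pics/w5.png",w)
```

```text
[0.5838772  0.19558187 0.06924884] [ 0.46149741 -0.36513594 -0.7563472 ] 0.2968328729262209 [-1.75512978e-05  7.24184608e-01  6.89606158e-01 -1.78663365e-05]
```

View pics/w5.png

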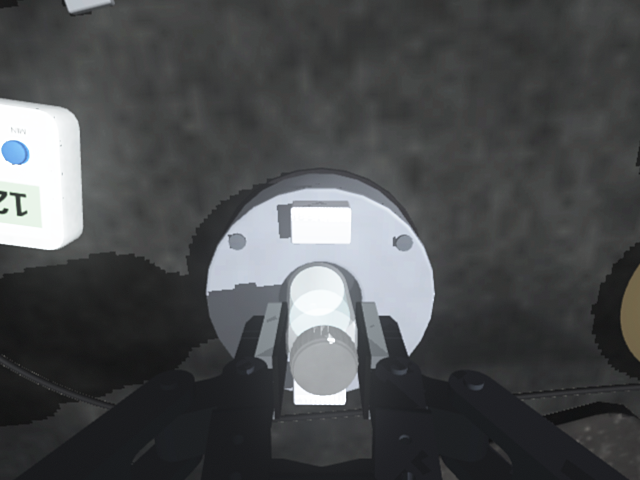

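Vial bottom is inside the well mouth with no contact force. I'll lower the rest of the way.

{"op": "arm_command", "data": {"series": [[20,[0,0,4],0],[20,[0,0,8],0],[20,[0,0,11],0],[20,[0,0,12],0],[20,[0,0,12],0]]}}

```text
t: 6.12
eef_pos: [0.5838, 0.1956, 0.0572]
tool_rot: [-0.0, 0.724, 0.69, -0.0]
contact_force: [-0.7, 0.3, -0.3]
gripper_width: 0.292
```

Down 1 mm more if free, then release.

{"op": "arm_command", "data": {"series": [[20,[0,0,1],0],[20,[0,0,1.5],0],[38,[0,0,1.5],0],[38,[0,0,1.5],0],[38,[0,0,1.5],0]]}}

```text
t: 6.75
eef_pos: [0.5837, 0.1956, 0.0557]
tool_rot: [-0.0, 0.724, 0.69, -0.0]
contact_force: [-0.3, 0.3, 0.3]
gripper_width: 0.444
```

{"op": "arm_command", "data": {"series": [[40,[0,0,-10],0],[40,[0,0,-40],0],[40,[0,0,-90],0],[40,[0,0,-130],0],[40,[0,0,-130],0]]}}

```text
t: 7.38
eef_pos: [0.5862, 0.1962, 0.1902]
tool_rot: [0.001, 0.724, 0.69, 0.004]
contact_force: [0.3, -0.1, -0.7]
gripper_width: 0.467
```

Run:
```python
from h import *
m=camera_model("wrist");o=status.get_obs();print(o["t"],o["eef_pos"],o["contact_force"],o["gripper_width"],o["tool_rot"],o["q"].round(2))
w=read_camera("wrist");cv2.imwrite("pics/w6.png",w)
np.save("w6.npy",m,allow_pickle=True)
cv2.imwrite("pics/s6.png",cv2.resize(read_camera("scene")[200:300,230:350],None,fx=5,fy=5))
for X in ([.583,.1955,.066],[.583,.1955,.034]): print(proj(m,X))
```

```text
7.375 [0.58616019 0.19618694 0.19021586] [ 0.25279682 -0.06389558 -0.71569582] 0.46717627331249373 [0.00117332 0.7242745  0.68950113 0.00364252] [-0.64  0.45  0.29  1.78 -0.15  0.93  1.23]
[318.45142956 227.90640646]
[318.5487927  213.48841522]
```

View pics/w6.png

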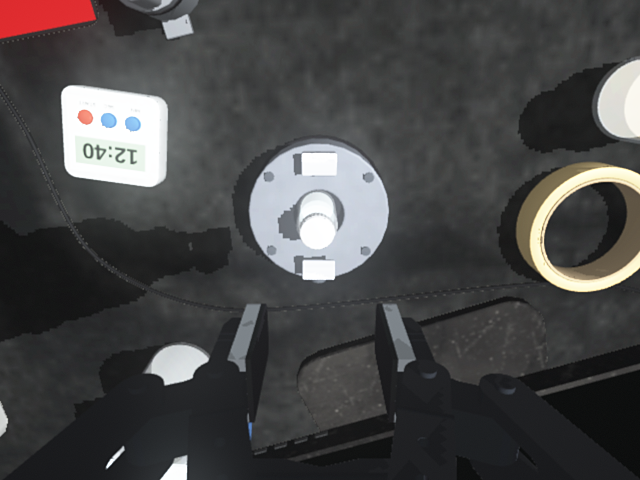

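View pics/s6.png

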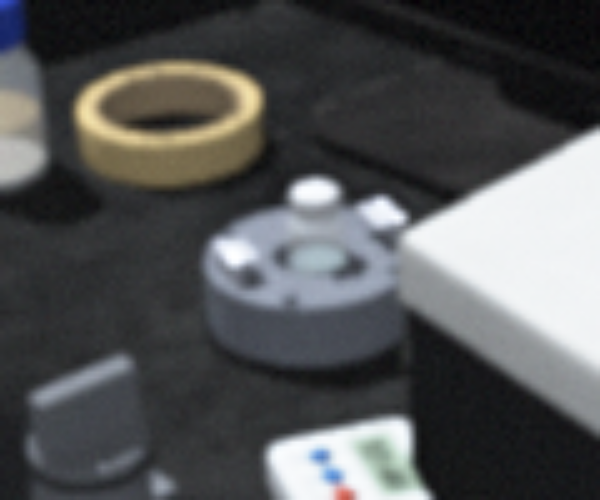

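{"op": "arm_command", "data": {"series": [[40,[-24,-37,0],0],[40,[-49,-75,0],-0.1],[40,[-74,-112,5],-0.2],[40,[-98,-149,15],-0.2],[40,[-98,-149,25],-0.2],[40,[-98,-149,25],-0.2]]}}

```text
t: 8.22
eef_pos: [0.43, 0.1051, 0.1599]
tool_rot: [-0.0, 0.652, 0.759, -0.001]
contact_force: [0.5, -0.1, 0.1]
gripper_width: 0.473
```

Run:
```python
from h import *
m=camera_model("wrist");o=status.get_obs();print(o["t"],o["eef_pos"],o["contact_force"],o["gripper_width"],o["tool_rot"],o["q"].round(2))
w=read_camera("wrist");cv2.imwrite("pics/w7.png",w)
np.save("w7.npy",m,allow_pickle=True)
for X in ([.4325,.105,.067],): print(proj(m,X))
cv2.imwrite("pics/w7z.png",cv2.resize(w[170:350,230:430],None,fx=3,fy=3,interpolation=cv2.INTER_CUBIC))
```

```text
8.225 [0.42999485 0.10508531 0.15990683] [ 0.53390937 -0.11049028  0.09300896] 0.4729886678635606 [-3.14041262e-04  6.51627858e-01  7.58538359e-01 -7.70644464e-04] [-0.61  0.22  0.26  2.19 -0.08  0.74  1.43]
[319.81779894 256.66538412]
```

View pics/w7z.png

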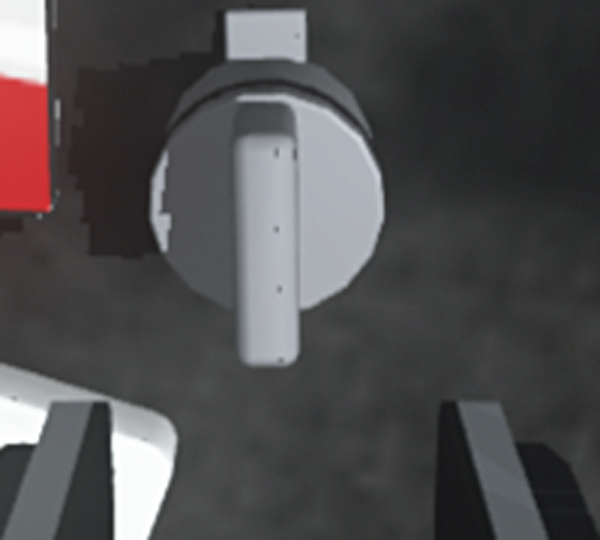

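{"op": "arm_command", "data": {"series": [[28,[0,1,30],0],[28,[0,1,60],0],[28,[0,1,80],0],[28,[0,1,92],0],[28,[0,1,99],0],[28,[0,1,99],0]]}}

```text
t: 9.02
eef_pos: [0.4315, 0.1053, 0.0617]
tool_rot: [-0.0, 0.652, 0.759, -0.0]
contact_force: [-0.6, -0.2, -1.0]
gripper_width: 0.327
```

Run:
```python
from h import *
m=camera_model("wrist");o=status.get_obs();print(o["t"],o["eef_pos"],o["contact_force"],o["gripper_width"])
w=read_camera("wrist");cv2.imwrite("pics/w8.png",w)
print(proj(m,[.431,.105,.067]))
```

```text
9.025 [0.43149485 0.10525855 0.06174031] [-0.64229827 -0.22505266 -0.98296245] 0.3273160633090232
[319.65414144 357.0413953 ]
```

View pics/w8.png

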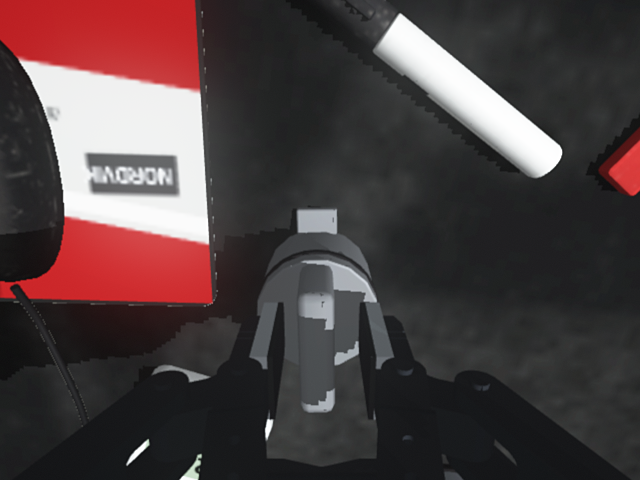

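{"op": "arm_command", "data": {"series": [[2,[0,0,1],0],[2,[0,0,1],0],[2,[0,0,1],0],[2,[0,0,1],0],[2,[0,0,1],0]], "squeeze": 50}}

```text
t: 9.7
eef_pos: [0.4317, 0.1052, 0.0612]
tool_rot: [0.0, 0.652, 0.758, 0.0]
contact_force: [0.2, 0.4, 6.2]
gripper_width: 0.129
```

{"op": "arm_command", "data": {"series": [[2,[0,0,-30],0],[2,[0,0,-70],0],[2,[0,0,-110],0],[2,[0,0,-120],0],[2,[0,0,-120],0]]}}

```text
t: 10.32
eef_pos: [0.4309, 0.1053, 0.1806]
tool_rot: [-0.0, 0.652, 0.759, 0.0]
contact_force: [-0.4, 0.3, -1.0]
gripper_width: 0.127
```

Run:
```python
from h import *
m=camera_model("wrist");o=status.get_obs();print(o["t"],o["eef_pos"],o["contact_force"],o["gripper_width"],o["tool_rot"])
w=read_camera("wrist");cv2.imwrite("pics/w9.png",w)
np.save("w9.npy",m,allow_pickle=True)
cv2.imwrite("pics/s9.png",cv2.resize(read_camera("scene")[160:310,170:330],None,fx=4,fy=4))
```

```text
10.325 [0.43092787 0.10525275 0.18055601] [-0.37036981  0.29466752 -0.97371575] 0.12727276248427746 [-1.03467107e-04  6.51554363e-01  7.58601923e-01  1.52495741e-04]
```

View pics/w9.png

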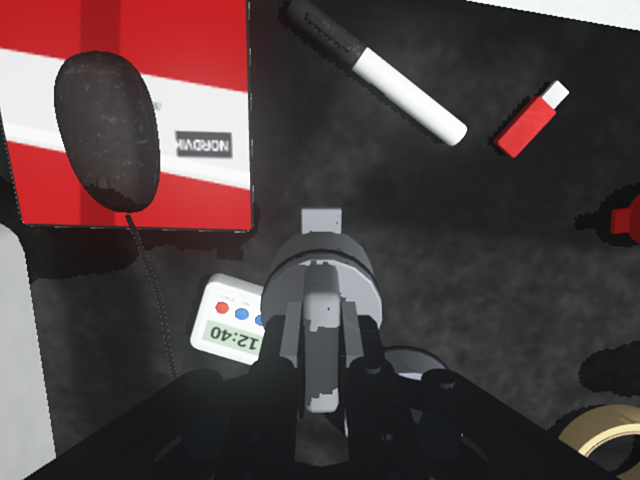

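View pics/s9.png

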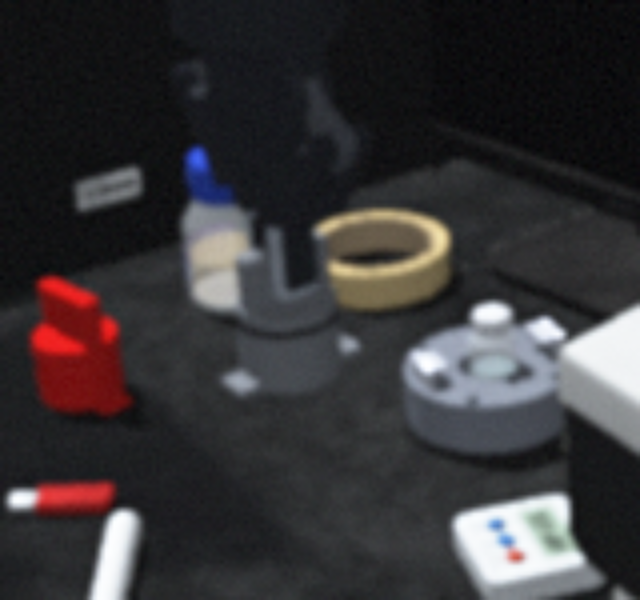

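Run:
```python
from h import *
m=np.load("w9.npy",allow_pickle=True).item();o=status.get_obs()
e=o["eef_pos"]; a,b=o["tool_rot"][1:3]
xt=np.array([a*a-b*b,2*a*b,0]);yt=np.array([2*a*b,b*b-a*a,0])
for u,v in ((321,291),(322,412)):
    X=hit(m,u,v,e[2]+.0058);d=X-e;print(X.round(4),(d@xt).round(4),(d@yt).round(4))
X=hit(m,321.5,208,e[2]-.0562);d=X-e;print((d@xt).round(4),(d@yt).round(4))
print(np.arctan2(xt[1],xt[0]))
```

```text
[0.4072 0.1018 0.1853] 0.0005 -0.0232
[0.4524 0.1091 0.1853] 0.0009 0.0226
0.0007 -0.0333
1.7222015224573728
```

{"op": "arm_command", "data": {"series": [[2,[13,33,0],0.17],[2,[26,65,0],0.35],[2,[40,98,0],0.53],[2,[53,131,0],0.71],[2,[66,163.5,0],0.89],[2,[66,163.5,0],1.07],[2,[66,163.5,0],1.25],[2,[66,163.5,0],1.42]]}}

```text
t: 11.42
eef_pos: [0.582, 0.1946, 0.1784]
tool_rot: [0.001, 0.989, 0.148, -0.002]
contact_force: [-0.2, -0.6, -1.4]
gripper_width: 0.128
```

{"op": "arm_command", "data": {"series": [[2,[0,0,0],0.18],[2,[0,0,0],0.355],[2,[0,0,0],0.355],[2,[0,0,0],0.355]]}}

```text
t: 11.92
eef_pos: [0.5825, 0.1948, 0.1797]
tool_rot: [0.001, 1.0, -0.025, -0.001]
contact_force: [0.2, -0.5, -0.6]
gripper_width: 0.128
```

Run:
```python
from h import *
m=camera_model("wrist");o=status.get_obs();print(o["t"],o["eef_pos"],o["contact_force"],o["gripper_width"],o["tool_rot"],o["q"].round(2))
a,b=o["tool_rot"][1:3];print("yaw",np.arctan2(2*a*b,a*a-b*b))
w=read_camera("wrist");cv2.imwrite("pics/w10.png",w)
np.save("w10.npy",m,allow_pickle=True)
cv2.imwrite("pics/s10.png",cv2.resize(read_camera("scene")[160:310,190:350],None,fx=4,fy=4))
for X in ([.583,.1955,.034],[.583,.1955,.066],[.619,.1935,.046],[.547,.1975,.046]): print(proj(m,X))
```

```text
11.925 [0.58246377 0.1948266  0.17970934] [ 0.19184371 -0.54081361 -0.55327724] 0.12770797608980475 [ 5.94872781e-04  9.99691325e-01 -2.48276929e-02 -6.97325673e-04] [-0.9   0.52  0.65  1.8  -0.38  0.95 -0.14]
yaw -0.04966050940805401
[321.95661293 223.05539605]
[321.99323212 238.81735445]
[379.00072044 228.96381846]
[264.91914607 228.14240805]
```

View pics/w10.png

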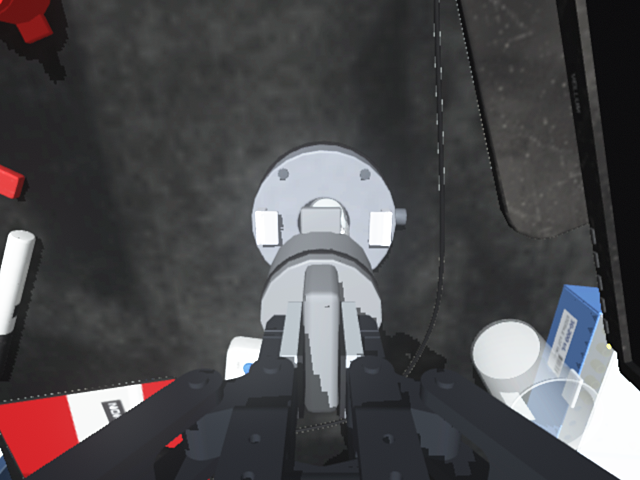

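View pics/s10.png

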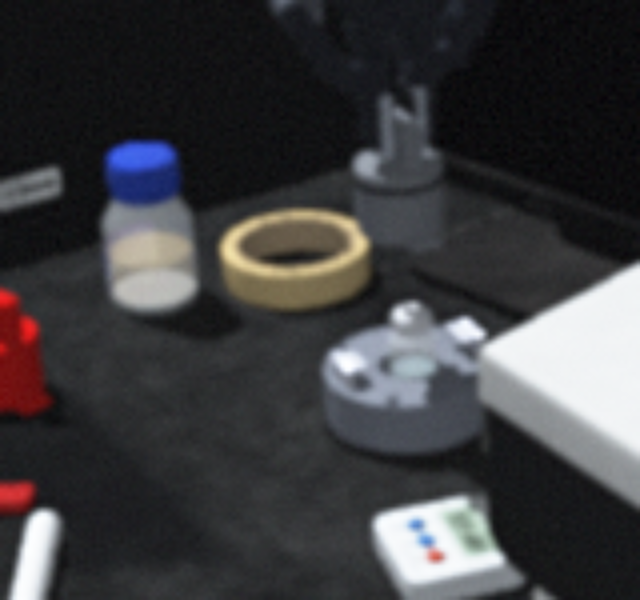

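{"op": "arm_command", "data": {"series": [[2,[1,-1,20],0],[2,[1,-1,35],0],[2,[1,-1,45],0],[2,[1,-1,52],0],[2,[1,-1,60],0],[2,[1,-1,66],0],[2,[1,-1,70],0],[2,[1,-1,70],0]]}}

```text
t: 13.02
eef_pos: [0.5839, 0.1959, 0.1106]
tool_rot: [0.0, 1.0, -0.026, -0.0]
contact_force: [-0.7, -0.4, -0.7]
gripper_width: 0.127
```

Run:
```python
from h import *
m=camera_model("wrist");o=status.get_obs();print(o["t"],o["eef_pos"],o["contact_force"],o["torque"],o["gripper_width"],o["tool_rot"])
w=read_camera("wrist");cv2.imwrite("pics/w11.png",w)
cv2.imwrite("pics/s11.png",cv2.resize(read_camera("scene")[200:300,230:350],None,fx=5,fy=5))
```

```text
13.025 [0.5838856  0.19592085 0.11063194] [-0.68711049 -0.3543575  -0.65498486] [0.00643314 0.01024413 0.03484891] 0.12707537650854434 [ 4.50010817e-05  9.99648940e-01 -2.64949337e-02 -1.14697854e-04]
```

View pics/w11.png

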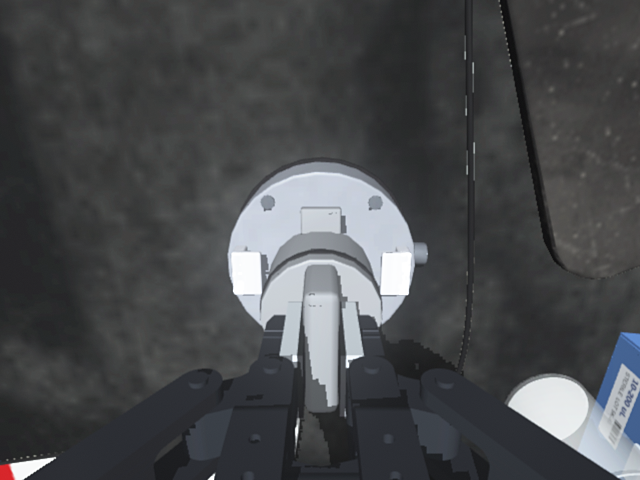

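View pics/s11.png

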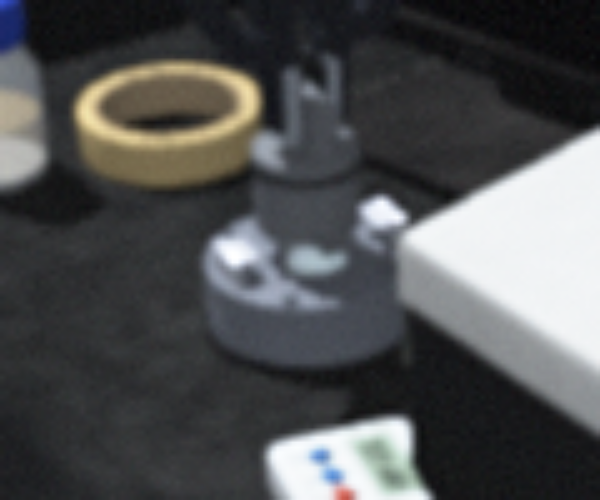

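{"op": "arm_command", "data": {"series": [[2,[0,0,5],0],[2,[0,0,9],0],[2,[0,0,12],0],[2,[0,0,14],0],[2,[0,0,15],0],[2,[0,0,15],0]]}}

```text
t: 13.88
eef_pos: [0.584, 0.1959, 0.0958]
tool_rot: [0.0, 1.0, -0.027, -0.0]
contact_force: [0.1, -1.1, -1.5]
gripper_width: 0.13
```

{"op": "arm_command", "data": {"series": [[2,[0,0,0.7],0],[2,[0,0,1.3],0],[2,[0,0,1.3],0]]}}

```text
t: 14.25
eef_pos: [0.5841, 0.196, 0.0953]
tool_rot: [-0.0, 1.0, -0.027, 0.0]
contact_force: [-2.2, -0.3, 6.2]
gripper_width: 0.123
```

Run:
```python
from h import *
m=camera_model("wrist");o=status.get_obs();print(o["t"],o["eef_pos"],o["contact_force"],o["torque"],o["gripper_width"],o["tool_rot"])
w=read_camera("wrist");cv2.imwrite("pics/w12.png",w)
cv2.imwrite("pics/s12.png",cv2.resize(read_camera("scene")[200:300,230:350],None,fx=5,fy=5))
```

```text
14.25 [0.58410874 0.19596842 0.0952803 ] [-2.17728553 -0.29006595  6.20325045] [-0.03396529  0.51845081  0.01461496] 0.12313545011291947 [-3.16879010e-04  9.99646450e-01 -2.65870530e-02  5.47155963e-05]
```

View pics/w12.png

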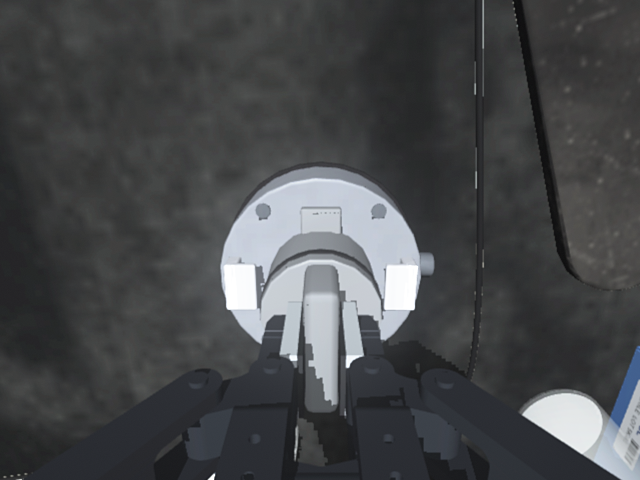

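View pics/s12.png

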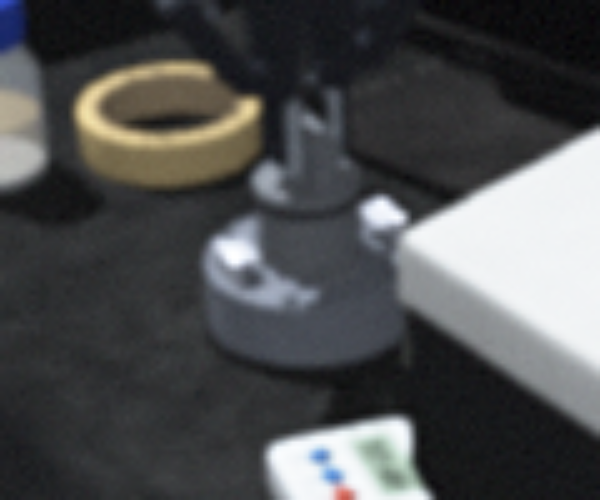

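{"op": "arm_command", "data": {"series": [[2,[0,0,-0.5],-0.15],[2,[0,0,-0.5],-0.32],[2,[0,0,-0.5],-0.49],[2,[0,0,-0.5],-0.66],[2,[0,0,-0.5],-0.83],[2,[0,0,-0.5],-1.0]]}}

```text
t: 15.1
eef_pos: [0.5845, 0.1959, 0.0953]
tool_rot: [0.0, 0.889, 0.458, 0.001]
contact_force: [-0.4, -0.2, -0.5]
gripper_width: 0.128
```

{"op": "arm_command", "data": {"series": [[2,[0,0,0],-0.16],[2,[0,0,0],-0.32],[2,[0,0,0],-0.48],[2,[0,0,0],-0.57],[2,[0,0,0],-0.57]]}}

```text
t: 15.72
eef_pos: [0.5843, 0.1958, 0.0953]
tool_rot: [0.0, 0.726, 0.687, 0.0]
contact_force: [0.6, 0.1, 1.6]
gripper_width: 0.126
```

Run:
```python
from h import *
m=camera_model("wrist");o=status.get_obs();print(o["t"],o["eef_pos"],o["contact_force"],o["torque"],o["gripper_width"],o["tool_rot"])
w=read_camera("wrist");cv2.imwrite("pics/w13.png",w)
cv2.imwrite("pics/s13.png",cv2.resize(read_camera("scene")[200:300,230:350],None,fx=5,fy=5))
```

```text
15.725 [0.58434168 0.19576759 0.09528574] [0.57528526 0.05880051 1.60502797] [-0.01150277  0.01860292 -0.0007964 ] 0.12557658953226508 [5.49024672e-05 7.26333221e-01 6.87342650e-01 3.61609200e-04]
```

View pics/w13.png

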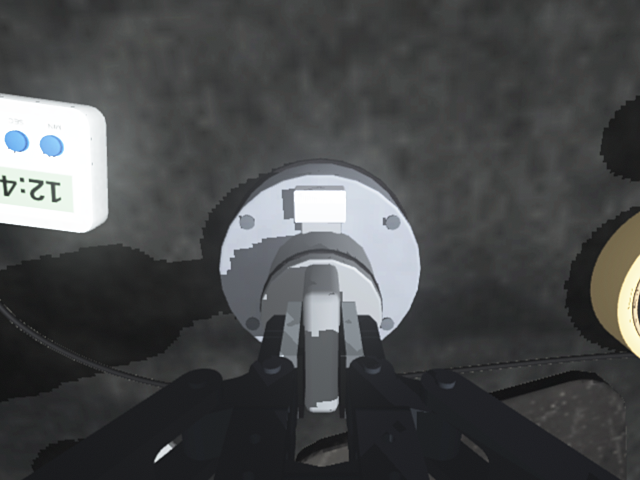

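View pics/s13.png

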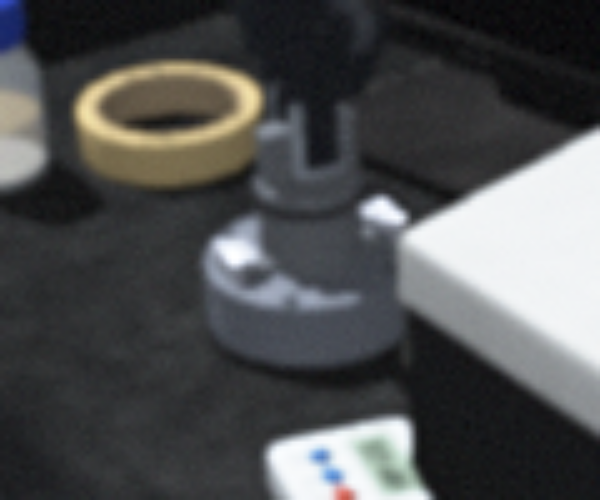

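Bar is in line with the lugs, with the foot under the near lug at (321,218). Now release and back off.

{"op": "arm_command", "data": {"series": [[30,[0,0,0],0],[30,[0,0,0],0],[30,[0,0,0],0],[30,[0,0,0],0]]}}

```text
t: 16.32
eef_pos: [0.5839, 0.196, 0.0949]
tool_rot: [-0.0, 0.726, 0.688, -0.0]
contact_force: [-0.1, 0.3, 0.2]
gripper_width: 0.352
```

{"op": "arm_command", "data": {"series": [[30,[0,0,-10],0],[30,[0,0,-30],0],[30,[0,0,-60],0],[30,[0,-20,-100],0],[30,[0,-20,-100],0],[30,[0,-20,-100],0]]}}

```text
t: 17.08
eef_pos: [0.5642, 0.197, 0.1959]
tool_rot: [0.0, 0.726, 0.688, 0.001]
contact_force: [-0.1, -0.7, -0.6]
gripper_width: 0.352
```

Run:
```python
from h import *
m=camera_model("wrist");o=status.get_obs();print(o["t"],o["eef_pos"],o["contact_force"],o["gripper_width"],o["tool_rot"])
w=read_camera("wrist");cv2.imwrite("pics/w14.png",w)
np.save("w14.npy",m,allow_pickle=True)
cv2.imwrite("pics/s14.png",cv2.resize(read_camera("scene")[200:300,230:350],None,fx=5,fy=5))
print(proj(m,[.583,.1955,.101]),proj(m,[.619,.1935,.046]),proj(m,[.547,.1975,.046]))
```

```text
17.075 [0.56418279 0.19703745 0.19589492] [-0.11446078 -0.69655409 -0.57042862] 0.35187568293103366 [1.69258198e-04 7.25861325e-01 6.87840742e-01 6.49670159e-04]
[319.37306432 282.16734184] [319.51173612 295.99085808] [319.71732157 196.63510487]
```

View pics/w14.png

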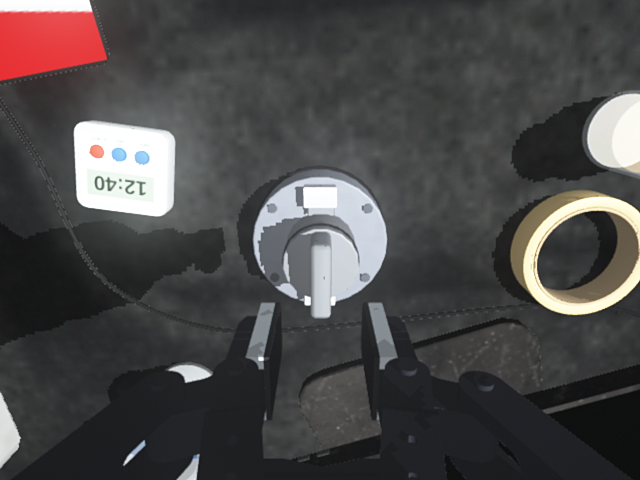

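View pics/s14.png

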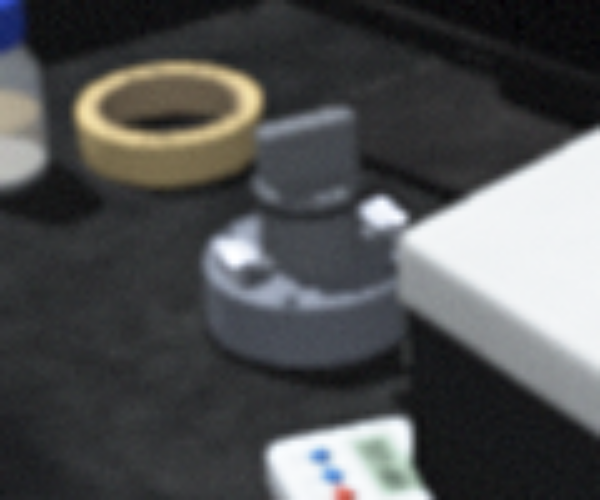

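Run:
```python
from h import *
print(bot.hand_in())
```

```text
the job is handed in; nothing more can be done
None
```

The vial is standing in the well, and the cap is down over it and locked. I handed the job in at about 17 s on the robot's clock; it reports no verdict.

- **Vial:** I lowered it to the well floor and let go without any contact force. Before the cap went on, it looked upright and within about 2 mm of the well's axis.
- **Cap:** I set it down with its bar square to the line of the lugs. It touched at the height expected for sitting flat (TCP at 95.3 mm, 95.2 mm expected, about 6 N). Then I turned it 90 degrees with almost no resistance.
- **After letting go:** The wrist and scene views show the bar in line with both lugs and the cap upright. One foot could be seen going under the near lug; the far foot and the vial inside the cup were out of sight. The gripper was about 100 mm clear, with no contact force above sensor noise.
- **Disagreement:** My estimates of the well's position differed by 1–2 mm between views (x from 0.5824 to 0.5845 m). That is close to the stated camera accuracy and within the fit, and nothing bound.

The red look-alikes were not touched.

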